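# Press a casting flask to gauge height in a sprung cradle

### The arm

A 7-joint arm with a two-finger parallel gripper is mounted at the origin on the work surface; the furniture and walls round the work are solid. World frame = base frame: x ahead of the robot, y to its left, z up, the work surface at z = 0. Lengths are in m, angles in rad, forces in N, time in s.
With the tool pointing down it reaches from about 0.4 to 0.85 m from the base axis. Payload 4.5 kg.
Tool frame: the origin (TCP) lies on the front face of the gripper's body, between the roots of the fingers; the fingertips stand 64 mm ahead of it and the grasp point (between the pads) lies 45 mm ahead of it; z points along the fingers, y is the direction in which the jaws open and shut (so a half turn about z gives the same grasp; the last joint's range is limited). The gripper opens to 88 mm and grips with 3 to 60 N. Pads are 18 mm wide; open, the fingers measure 123 mm over their backs; the gripper's body (75 mm by 187 mm) begins 45 mm behind the grasp point.
Start: joints at [0.034, 0.689, -0.195, 1.565, 0.157, 0.902, -0.215], TCP at [0.625, 0, 0.303] pointing down, gripper open.
Joint ranges: [-3.01, 3.01], [-0.46, 2.08], [-1.47, 1.51], [0.13, 2.56], [-1, 4.14], [0.04, 2.09], [-2.66, 2.66]. Speed limits (rad/s): [2.57, 2.57, 3.14, 3.14, 3.14, 3.14, 3.14].

### API

Orientations are given as a unit quaternion [w, x, y, z].
In Python, from bench import ctrl gives the robot as it stands.
- The arm moves only by the tool drive_tool, never from a script. Its argument "increments" is a list of rows, each an object with "slide": the shift along the tool's x, y, z in mm, a list of three; "spin": the turn about the tool's z in rad; "fingers": the finger opening in mm, from 0 to 88.1. In form: [{"slide": [x, y, z], "spin": spin, "fingers": fingers}, ...]. A call has 1 to 20 rows; each row is the pose to reach, as a shift and turn from the pose commanded when the call began, along the tool's axes at that moment; what a row does not reach only later rows make up. A row lasts 1/8 s, in which the tool goes at most 62.5 mm and 10.7 degrees, less where a joint would pass 70% of its speed; a pose out of reach is approached as far as the arm can. A call with a gripper value outside its range is refused whole. The fingers move at their own pace and stop on an object; "squeeze" is the grip in N (left out, the last holds). Time passes only in rows, so rows that repeat a pose let the fingers close. It gives the time, the measured TCP pose, the force and the opening at its end, in the units of the state.
- ctrl.sense(): the state, without advancing time (a new reading comes with each control period).
- ctrl.grab_frame(name): name is "scene" or "side" or "wrist"; returns a dict with "pixels" (384x512x3 uint8, red, green, blue), "range_z" (384x512 float32, m along the optical axis (not along the pixel's ray), 0 where there is no reading), "intrinsics" (3x3 intrinsics, pixels), "D" ([k1, k2, p1, p2, k3] as OpenCV has them; the pictures are not rectified), "R" (3x3) and "t" (3): a world point X has camera coordinates R X + t. Camera axes: x right, y down, z forward; pixel columns grow to the right and rows downward; lengths in m; the calibration is good to about 2 mm. A picture is of the moment at which its call begins.
- ctrl.close_job(): hands the job in, once; it reports no verdict.
Trained networks look in a picture, given as the dict that the camera call returned (one of the last four; its "shot" number tells which), for a name from the list of things; names that differ only in an ending like _2 or _b are one class to them, and where a whole thing is asked for, a point or a joint stands for the part that bears it (a point fixed in the world has none). Each returns a list of dicts, best first, with "confidence" (0 to 1); they miss things now and then, are a little off and sometimes report something else, mostly with a low value. They report only what shows in the picture. A call takes as long as a camera call.
- ctrl.find_in(picture, query): "location" ([x, y, z] in m, in the coordinates of the camera as it stood for that picture, good to about 4 mm: the middle of the surface that is visible of it).
The state is a dict: "t": time; "qpos": joint angles; "joint_velocities": joint speeds; "effort": joint torques, N m; "tool_pos": TCP position; "tool_rot": TCP orientation; "force": force on the tool from outside, world axes, zero at the start; "moment": the same for the moment, N m; "gripper_width": opening from 0.0 (shut) to 1.0 (fully open).
Only numpy, scipy, OpenCV 4.12 (cv2) and the standard library are available. Lean on these libraries where they do the work, as an engineer would, in place of code of your own. Each camera call takes 0.05 s, during which the arm holds its last target.

### The job

Take the taller of the two flat gauges out of the wooden rack and slide it, foot down, all the way into the slot of the sprung cradle, then let it go. Next set the steel flask upright in the cradle's ring and press it down against the springs until its rim is level with the top edge of the gauge; finish while holding it pressed down there, without letting go. Leave the shorter gauge in its slot and the other things where they are.

Things in the scene. Friction and masses are not known exactly. Their poses are not given: they have to be found in the camera images.
- flask_centre (a point): Centre (half-way up, on the axis) of the casting flask: an upright plain steel cylinder with rows of small round holes, filled with white plaster; diameter 58, height 85, about 0.35 kg; foot chamfered 3 mm. It stands on the table; its z axis points up along its axis.
- flask_rim (a point): Centre of the flask's top face, 42.5 mm above flask_centre.
- gauge_tall_centre (a point): Centre of the taller gauge, half-way up: a flat steel blade with a black grip, standing on its narrow end in one of the two slots of the wooden rack (which slot varies). 40 wide (its x axis) and 120 tall (z, up); the blade is 5 thick (its y axis), the grip covers the top 35 mm and is 12 thick. Pinch the grip across its thickness from above. About 0.08 kg. Its foot is 60 mm below this point. Both ways round are the same.
- gauge_tall_top (a point): Middle of the taller gauge's top edge, 60 mm above gauge_tall_centre.
- gauge_short_centre (a point): Centre of the shorter gauge, same shape but 95 tall, in the rack's other slot. Not used.
- rack: Wooden gauge rack 150 x 60 x 45 high, fixed; origin under its centre; its two slots lie end to end along its x axis, 36 mm either side of the centre, their floors 10 mm above the table; each is 44 long, 7 wide and 35 deep.
- cradle: Sprung cradle, fixed to the table: grey base plate 120 (x) x 205 (y) x 12 high with four guide posts carrying a floating aluminium ring, and an aluminium block with one slot at the +y end. Origin on the table directly below the ring's axis; z up.
- slot_floor (a point): Centre of the floor of the slot in the cradle's aluminium block, 105 mm to the cradle's +y side of the ring's axis and 12 mm above the table. The slot is open at the top, 45 long (this point's x axis) and 8 wide (y), 40 deep; the block is 66 x 34 and its top is 52 mm above the table. A gauge standing on this floor has its centre 60 mm above this point and its top edge 132 mm above the table.
- ring_seat (a point): Centre of the ledge inside the floating ring on which the flask's foot rests; it moves with the ring. The ring is upright, outside diameter 86, bore 64, and stands 22 mm above the ledge. Unpressed the ledge is 62 mm above the table, so a flask resting in it has its rim 147 mm above the table. Four corner sleeves on the guide posts, 61 mm from the axis, end 18 mm below the top of the ring; the posts end 78 mm above the table.
- cradle_ring (a joint): How far the ring is pressed down, m: 0 up at rest, 0.024 at its lower stop. Springs push it up with 7 N at 0 plus 0.7 N for each mm (ring itself 1.2 N), so the resting flask alone does not sink it and it comes up again if let go. The flask's rim is level with a seated tall gauge's top edge at about 0.015 (some 11 to 14 N of push).
- mould_0: brown rubber mould block, 50 x 77 x 22, lying flat; bystander, origin under its centre.
- mould_1: brown rubber mould block, 50 x 77 x 22, lying flat; bystander, origin under its centre.
- tape_roll: roll of tape lying flat, diameter 58, height 24; bystander, origin under its centre.
- flux_bottle: small white bottle with ribbed cap, 46 x 46 x 71; bystander, origin under its centre.
- ink_bottle: small ink bottle with a ribbed black cap, 32 x 40 x 64; bystander, origin under its centre.

How it is judged:
On the way, in this order (a step that is already met when the one before it is completed fails the run):
1. the tall gauge stands fully down in the cradle's slot and is let go (horizontal distance between gauge_tall_centre and slot_floor below 0.01 m and z of gauge_tall_centre in the frame of slot_floor below 0.064 m and angle between the x axis of gauge_tall_centre and the x axis of slot_floor, either way round below 0.15 rad and angle between gauge_tall_centre's own z axis and vertical below 0.12 rad and contact force between the fingers and gauge_tall below 0.2 N), for 0.2 s.
2. the flask rests upright in the ring, with the gauge still in its slot (all of step 1 and horizontal distance between flask_centre and ring_seat below 0.007 m and z of flask_centre in the frame of ring_seat below 0.0465 m and angle between flask_centre's own z axis and vertical below 0.1 rad), for 0.1 s.
At the end, for the whole second after the job is handed in: The tall gauge stands fully down in the cradle's slot (within 4 mm), untouched; the flask sits upright (0.10 rad) in the ring, within 7 mm of its axis and 4 mm of its ledge, held by the fingers, still, pressed against the springs its rim within 5 mm of the height of the gauge's top edge (all of step 2 and height (world z) of flask_rim between 0.127 and 0.137 m and value of joint cradle_ring above 0.008 m and contact force between the fingers and flask above 2 N and contact force between flask and cradle_ring above 5 N and linear speed of flask below 0.01 m/s); the arm keeps its last pose, push and grip.
It fails at once if the shorter gauge is disturbed (distance of gauge_short_centre from where it was at the start of the episode above 0.02 m).
It fails at once if a bystander is knocked out of its place (distance of any of mould_0, mould_1, tape_roll, flux_bottle, ink_bottle from where it was at the start of the episode above 0.03 m).
It also fails if it takes over 72 s, if anything falls off the work surface, if the arm or the gripper's body presses on something with over 40 N, if the wrist force passes 120 N, or if a joint passes its speed limit or range.

## Working session

There is one attempt and no reset: what is moved stays moved. The work goes in short steps, Python scripts to look and compute and a tool call to move; the robot and the scene stay as the last step left them, time stands still between calls to the robot, and variables do not carry over. Pictures are saved under pics/ and viewed, and the job is handed in when it is done.

Besides the shell and the picture viewer there is one more tool, called by a JSON object that holds its "op" and its "data", one argument or row to a line. drive_tool: Moves the arm, as the interface text tells. Its arguments: {"type":"object","properties":{"increments":{"type":"array","items":{"type":"object","properties":{"slide":{"type":"array","items":{"type":"number"}},"spin":{"type":"number"},"fingers":{"type":"number"}}}},"squeeze":{"type":"number"}},"required":["increments"]}

```bash
mkdir -p pics; ls
cat > h.py <<'E'
import numpy as np, cv2, pickle
from bench import ctrl
def grab(n,save=None):
    f=ctrl.grab_frame(n)
    if save: cv2.imwrite('pics/'+save+'.png',cv2.cvtColor(f['pixels'],cv2.COLOR_RGB2BGR))
    return f
def w(f,p): return np.array(f['R']).T@(np.array(p)-np.array(f['t']))
def cloud(f):
    h,wd=f['range_z'].shape
    u,v=np.meshgrid(np.arange(wd),np.arange(h))
    pts=np.stack([u,v],-1).reshape(-1,1,2).astype(np.float64)
    n=cv2.undistortPoints(pts,np.array(f['intrinsics'],float),np.array(f['D'],float)).reshape(h,wd,2)
    z=f['range_z'].astype(float)
    c=np.stack([n[...,0]*z,n[...,1]*z,z],-1)
    P=(c-np.array(f['t']))@np.array(f['R'])
    P[z==0]=np.nan
    return P
E
python3 - <<'E'
from h import *
s=ctrl.sense(); print(s)
for n in ['scene','side','wrist']:
    f=grab(n,n+'0'); pickle.dump(f,open(n+'0.pkl','wb'))
    for q in ['flask_centre','gauge_tall_centre','gauge_short_centre','rack','cradle','ring_seat','mould_0','tape_roll','flux_bottle','ink_bottle']:
        try:
            r=ctrl.find_in(f,q)
            print(n,q,[(np.round(w(f,d['location']),3).tolist(),round(d['confidence'],2)) for d in r[:3]])
        except Exception as e: print(q,e)
print(ctrl.sense()['t'])
E
```

```text
pics
{'t': 0.0, 'qpos': array([ 0.03379412,  0.68996907, -0.19453104,  1.56634838,  0.15732921,
        0.90250055, -0.21508797]), 'joint_velocities': array([ 0.00278031, -0.00030421, -0.00027012, -0.00064662,  0.00068557,
       -0.00197258, -0.00088228]), 'effort': array([ 3.38560185e-04, -5.27571630e+01, -1.26686912e+00, -1.53434461e+01,
       -5.26333472e-02,  6.56995355e-03,  1.65937727e-04]), 'tool_pos': array([ 6.24482119e-01, -3.51502773e-05,  3.01918520e-01]), 'tool_rot': array([-5.92717174e-04,  7.07059062e-01,  7.07153906e-01, -6.96586330e-04]), 'force': array([ 0.56590416, -0.34412482, -0.2278958 ]), 'moment': array([ 0.06158058, -0.00972838,  0.02892463]), 'gripper_width': 0.9996958825041083}
scene flask_centre [([0.468, -0.189, 0.081], 0.56)]
scene gauge_tall_centre [([0.451, 0.316, 0.088], 0.64)]
scene gauge_short_centre [([0.52, 0.303, 0.083], 0.71)]
scene rack [([0.485, 0.294, 0.041], 0.9)]
scene cradle [([0.536, 0.088, 0.019], 0.87)]
scene ring_seat [([0.559, 0.067, 0.065], 0.55)]
scene mould_0 [([0.408, -0.004, 0.024], 0.98), ([0.565, -0.3, 0.02], 0.7)]
scene tape
[... 728 characters left out ...]
1], 0.28)]
side flux_bottle [([0.605, -0.206, 0.049], 0.57)]
side ink_bottle [([0.649, 0.257, 0.032], 0.71)]
wrist flask_centre [([0.493, -0.176, 0.089], 0.66)]
wrist gauge_tall_centre [([0.56, 0.102, 0.024], 0.7)]
wrist gauge_short_centre [([0.553, 0.079, 0.07], 0.28)]
wrist rack [([0.49, -0.177, 0.088], 0.67), ([0.56, 0.076, 0.069], 0.29)]
wrist cradle [([0.563, 0.102, 0.024], 0.84), ([0.491, -0.179, 0.089], 0.32)]
wrist ring_seat [([0.559, 0.077, 0.072], 0.79)]
wrist mould_0 [([0.421, 0.004, 0.024], 0.91), ([0.568, -0.257, 0.023], 0.66)]
wrist tape_roll [([0.418, 0.178, 0.012], 0.59), ([0.49, -0.176, 0.09], 0.43)]
wrist flux_bottle [([0.609, -0.191, 0.063], 0.58)]
wrist ink_bottle []
1.65
```

View pictures.

View pics/scene0.png

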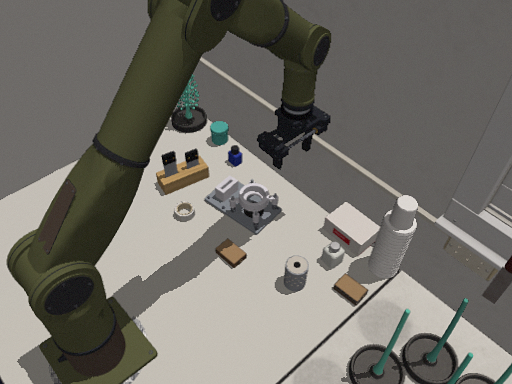

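View pics/side0.png

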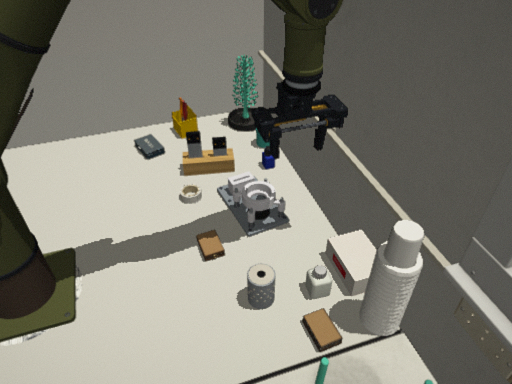

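View pics/wrist0.png

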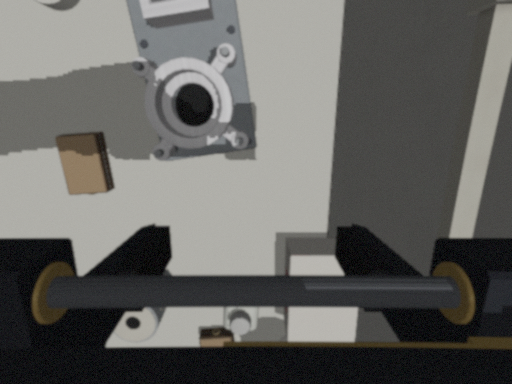

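```bash
cat > m.py <<'E'
from h import *
def ell(P):
    c,(a,b),ang=cv2.minAreaRect((P[:,:2]*1000).astype(np.float32)); return np.round(c,1),round(a,1),round(b,1),round(ang,1),len(P)
for n in ['scene','side','wrist']:
    f=pickle.load(open(n+'0.pkl','rb')); P=cloud(f).reshape(-1,3); P=P[~np.isnan(P[:,0])]
    def box(x0,x1,y0,y1,z0,z1):
        return P[(P[:,0]>x0)&(P[:,0]<x1)&(P[:,1]>y0)&(P[:,1]<y1)&(P[:,2]>z0)&(P[:,2]<z1)]
    for nm,b in dict(flasktop=(.42,.54,-.25,-.12,.078,.095),talltop=(.4,.5,.25,.38,.122,.14),shorttop=(.47,.58,.25,.38,.098,.115),rack=(.39,.6,.23,.37,.041,.050),ringtop=(.49,.63,-.02,.16,.078,.09),block=(.45,.68,.12,.26,.047,.057),block2=(.45,.68,-.12,.0,.047,.057)).items():
        Q=box(*b)
        if len(Q)>5:
            print(n,nm,ell(Q),'med z',round(np.median(Q[:,2])*1000,1), 'pct', np.round(np.percentile(Q[:,:2],[2,98],axis=0)*1000).tolist())
E
python3 m.py
```

```text
scene flasktop (array([ 482.2, -178. ]), 56.9, 58.2, 76.8, 383) med z 85.3 pct [[455.0, -204.0], [508.0, -153.0]]
scene talltop (array([452.3, 320.3]), 16.1, 41.0, 76.7, 61) med z 128.9 pct [[432.0, 312.0], [470.0, 328.0]]
scene shorttop (array([521.9, 306.5]), 16.7, 41.4, 80.6, 57) med z 103.8 pct [[502.0, 298.0], [539.0, 315.0]]
scene rack (array([487. , 313.4]), 67.7, 151.4, 79.3, 538) med z 45.0 pct [[414.0, 274.0], [559.0, 351.0]]
scene ringtop (array([562.7,  68.7]), 94.3, 88.7, 10.0, 310) med z 83.3 pct [[519.0, 29.0], [602.0, 111.0]]
scene block (array([595.9, 199.1]), 181.0, 51.3, 28.1, 195) med z 51.8 pct [[515.0, 154.0], [660.0, 258.0]]
scene block2 (array([ 674.4, -113.5]), 12.3, 9.9, 88.2, 16) med z 53.9 pct [[670.0, -119.0], [679.0, -107.0]]
side flasktop (array([ 482.1, -178.1]), 55.6, 57.4, 71.9, 547) med z 85.3 pct [[456.0, -204.0], [508.0, -152.0]]
side talltop (array([450.1, 320.6]), 14.2, 37.5, 80.9, 62) med z 128.3 pct [[431.0, 313.0], [468.0, 329.0]]
side shorttop (array([520.7, 308.3]), 15.9, 38.2, 78.8, 56) med z 103.8 pct [[502.0, 298.0], [538.0, 314.0]]
side
[... 167 characters left out ...]
 83.3 pct [[520.0, 30.0], [601.0, 112.0]]
side block (array([591.6, 198.5]), 175.8, 52.6, 27.4, 215) med z 51.4 pct [[513.0, 155.0], [655.0, 256.0]]
side block2 (array([ 674.6, -112.1]), 10.1, 14.6, 1.6, 26) med z 54.6 pct [[670.0, -119.0], [680.0, -105.0]]
wrist flasktop (array([ 488.5, -180.5]), 55.6, 43.0, 59.9, 1164) med z 86.9 pct [[463.0, -202.0], [511.0, -160.0]]
wrist ringtop (array([561.8,  71.5]), 93.5, 93.6, 8.9, 3185) med z 85.2 pct [[520.0, 30.0], [603.0, 114.0]]
wrist block (array([564.7, 155.8]), 37.3, 103.4, 69.6, 1002) med z 53.2 pct [[516.0, 155.0], [580.0, 169.0]]
wrist block2 (array([ 675.1, -112.2]), 14.8, 9.3, 88.5, 100) med z 55.8 pct [[671.0, -119.0], [679.0, -105.0]]
```

{"op": "drive_tool", "data": {
  "increments": [
    {"slide": [40, -30, 0], "spin": 0, "fingers": 88},
    {"slide": [90, -65, 0], "spin": 0, "fingers": 88},
    {"slide": [110, -80, 0], "spin": 0, "fingers": 88},
    {"slide": [110, -80, 0], "spin": 0, "fingers": 88},
    {"slide": [110, -80, 0], "spin": 0, "fingers": 88}
  ]
}}

```text
t: 2.28
tool_pos: [0.546, 0.1086, 0.3028]
tool_rot: [0.001, 0.708, 0.706, 0.0]
force: [0.6, -0.8, 0.5]
gripper_width: 1.0
```

Run:
```python
from h import *
f=grab('wrist','wrist1'); pickle.dump(f,open('wrist1.pkl','wb'))
s=ctrl.sense();print(s['t'],s['tool_pos'],s['joint_velocities'].max())
im=f['pixels']; im=cv2.resize(im,(768,576),interpolation=cv2.INTER_CUBIC)
cv2.imwrite('pics/wrist1b.png',im[...,::-1])
P=cloud(f); Q=P.reshape(-1,3)
sel=Q[(abs(Q[:,2]-.0525)<.004)&(Q[:,1]>.13)&(Q[:,1]<.22)&(Q[:,0]<.62)]
print(cv2.minAreaRect((sel[:,:2]*1000).astype(np.float32)),len(sel),np.median(sel[:,2]))
sel=Q[(abs(Q[:,2]-.0845)<.003)&(np.hypot(Q[:,0]-.562,Q[:,1]-.07)<.047)]
print(cv2.minEnclosingCircle((sel[:,:2]*1000).astype(np.float32)),cv2.fitEllipse((sel[:,:2]*1000).astype(np.float32)[cv2.convexHull((sel[:,:2]*1000).astype(np.float32),returnPoints=False).ravel()]),len(sel),np.median(sel[:,2]))
np.save('P1.npy',P)
```

```text
2.325 [0.54608226 0.10821693 0.3027271 ] 0.006445519820534913
((546.2012939453125, 175.31729125976562), (66.9338607788086, 33.87096405029297), 8.354291915893555) 1697 0.05340895802211852
((561.2437744140625, 72.04093170166016), 43.326107025146484) ((561.3834228515625, 71.80377197265625), (84.77041625976562, 86.34954071044922), 122.58538055419922) 2205 0.08533246851079572
```

View pics/wrist1b.png

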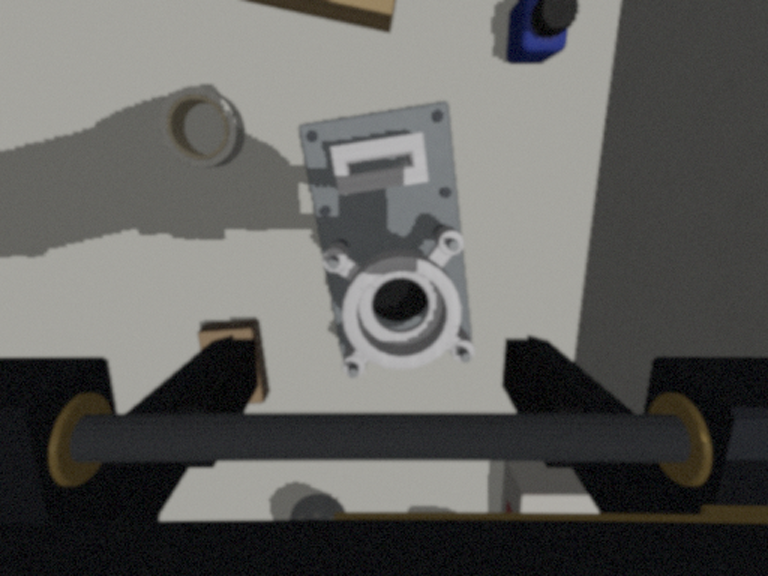

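{"op": "drive_tool", "data": {
  "increments": [
    {"slide": [20, 20, 0], "spin": -0.18, "fingers": 88},
    {"slide": [40, 40, 0], "spin": -0.36, "fingers": 88},
    {"slide": [60, 60, 0], "spin": -0.54, "fingers": 88},
    {"slide": [60, 60, 0], "spin": -0.72, "fingers": 88},
    {"slide": [60, 60, 0], "spin": -0.9, "fingers": 88},
    {"slide": [60, 60, 0], "spin": -1.08, "fingers": 88},
    {"slide": [60, 60, 0], "spin": -1.26, "fingers": 88},
    {"slide": [60, 60, 0], "spin": -1.44, "fingers": 88},
    {"slide": [60, 60, 0], "spin": -1.62, "fingers": 88},
    {"slide": [60, 60, 0], "spin": -1.717, "fingers": 88},
    {"slide": [60, 60, 0], "spin": -1.717, "fingers": 88},
    {"slide": [60, 60, 0], "spin": -1.717, "fingers": 88},
    {"slide": [60, 60, 0], "spin": -1.717, "fingers": 88}
  ]
}}

```text
t: 3.95
tool_pos: [0.6052, 0.1697, 0.3027]
tool_rot: [0.0, -0.072, 0.997, -0.0]
force: [-0.6, -1.0, 0.6]
gripper_width: 0.998
```

```bash
cat > w.py <<'E'
from h import *
import sys
nm=sys.argv[1]
f=grab('wrist',nm); pickle.dump(f,open(nm+'.pkl','wb'))
s=ctrl.sense();print(s['t'],s['tool_pos'],s['tool_rot'],s['qpos'].round(2))
C=-np.array(f['R']).T@f['t']; print('cam',C)
im=f['pixels']; im=cv2.resize(im,(768,576),interpolation=cv2.INTER_CUBIC)
cv2.imwrite('pics/'+nm+'b.png',im[...,::-1])
P=cloud(f); Q=P.reshape(-1,3)
F=lambda q:(q[:,:2]*1000).astype(np.float32)
def rect(nm,x0,x1,y0,y1,z0,z1):
    q=Q[(Q[:,0]>x0)&(Q[:,0]<x1)&(Q[:,1]>y0)&(Q[:,1]<y1)&(Q[:,2]>z0)&(Q[:,2]<z1)]
    if len(q)>20: print(nm,cv2.minAreaRect(F(q)),len(q),np.median(q[:,2]))
rect('block',.48,.62,.13,.22,.0495,.0565)
rect('tall',.41,.49,.28,.36,.127,.136)
rect('short',.49,.56,.27,.35,.100,.110)
rect('rack',.39,.6,.24,.38,.042,.050)
for n,c,z in [('ring',(.562,.07),.085),('flask',(.482,-.178),.0855)]:
    q=Q[(abs(Q[:,2]-z)<.003)&(np.hypot(Q[:,0]-c[0],Q[:,1]-c[1])<.047)]
    if len(q)>30: print(n,cv2.fitEllipse(cv2.convexHull(F(q))),len(q),np.median(q[:,2]))
E
python3 w.py wrist2
```

```text
4.0 [0.60513027 0.16987951 0.30276858] [ 1.20113580e-04 -7.25736149e-02  9.97363046e-01 -9.94244475e-05] [ 0.    0.76 -0.66  1.54  0.52  1.02  0.92]
cam [0.53688929 0.15926111 0.38617781]
block ((546.2843017578125, 175.67593383789062), (65.77854919433594, 34.318233489990234), 8.42525863647461) 1660 0.05345897185368101
tall ((453.11065673828125, 321.408447265625), (13.536447525024414, 37.0516357421875), 78.93077087402344) 983 0.13108433412274495
short ((522.0369262695312, 308.5844421386719), (13.258560180664062, 39.968563079833984), 79.73524475097656) 713 0.10599388634836052
rack ((486.1271057128906, 315.3537292480469), (61.67125701904297, 150.8362274169922), 79.05191040039062) 5997 0.046390649112795196
ring ((561.4118041992188, 71.67926025390625), (84.17427825927734, 85.28011322021484), 83.72930145263672) 2785 0.08537831884502851
```

View pics/wrist2b.png

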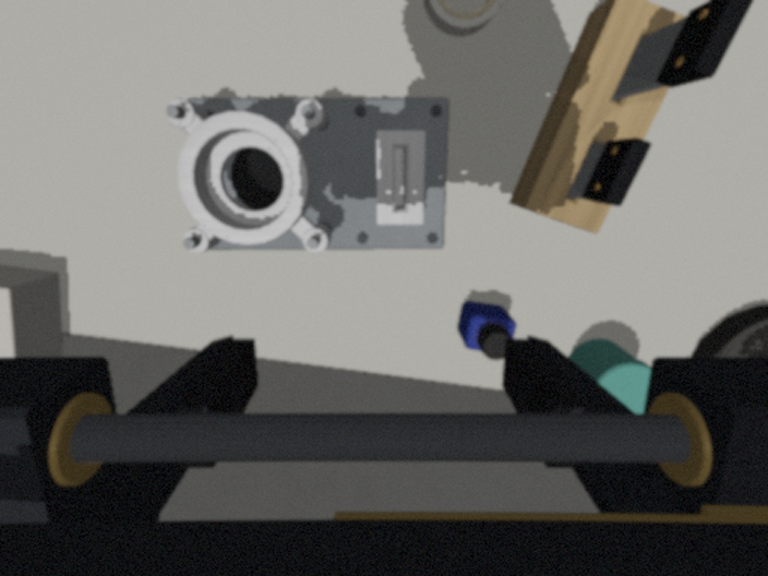

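{"op": "drive_tool", "data": {
  "increments": [
    {"slide": [20, 50, 0], "spin": 0.17, "fingers": 60},
    {"slide": [40, 100, 0], "spin": 0.33, "fingers": 60},
    {"slide": [64, 150, 0], "spin": 0.33, "fingers": 60},
    {"slide": [64, 150, 0], "spin": 0.33, "fingers": 60},
    {"slide": [64, 150, 0], "spin": 0.33, "fingers": 60}
  ]
}}

```text
t: 4.62
tool_pos: [0.5202, 0.3087, 0.3027]
tool_rot: [0.0, 0.092, 0.996, -0.0]
force: [-0.1, -1.0, 0.0]
gripper_width: 0.678
```

```bash
python3 w.py wrist3
```

```text
4.675 [0.52076806 0.30774201 0.30259359] [ 4.32138306e-04  9.27615923e-02  9.95688010e-01 -6.97143077e-04] [-0.3   0.71 -0.56  1.62  0.44  0.95  0.37]
cam [0.45227066 0.320772   0.38614156]
block ((545.7996826171875, 175.1161651611328), (66.18598175048828, 34.93784713745117), 8.10711669921875) 1335 0.05335353020594968
tall ((451.36065673828125, 322.3770751953125), (11.867083549499512, 38.96636962890625), 79.6397705078125) 743 0.13136014725026285
short ((521.1289672851562, 309.0675048828125), (10.949728012084961, 39.17034149169922), 79.70307159423828) 477 0.10630741134577837
rack ((486.8639831542969, 315.4349060058594), (61.232845306396484, 149.13711547851562), 79.07354736328125) 5874 0.04651540888863802
ring ((555.6806640625, 71.65174102783203), (74.37567138671875, 82.74120330810547), 10.67879581451416) 995 0.08547417203720349
```

View pics/wrist3b.png

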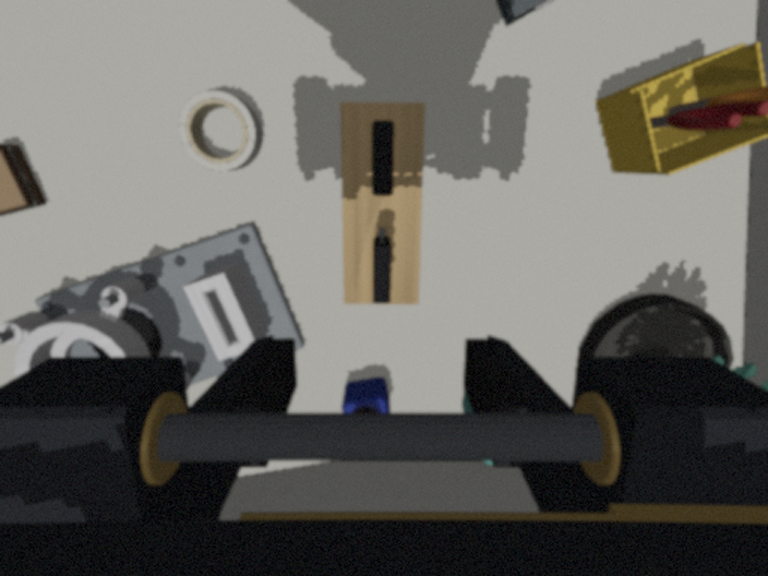

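{"op": "drive_tool", "data": {
  "increments": [
    {"slide": [40, 0.5, 0], "spin": 0, "fingers": 50},
    {"slide": [70, 0.5, 20], "spin": 0, "fingers": 50},
    {"slide": [70, 0.5, 60], "spin": 0, "fingers": 50},
    {"slide": [70, 0.5, 100], "spin": 0, "fingers": 50},
    {"slide": [70, 0.5, 130], "spin": 0, "fingers": 50},
    {"slide": [70, 0.5, 143], "spin": 0, "fingers": 50},
    {"slide": [70, 0.5, 143], "spin": 0, "fingers": 50},
    {"slide": [70, 0.5, 143], "spin": 0, "fingers": 50}
  ]
}}

```text
t: 5.68
tool_pos: [0.4519, 0.3226, 0.1608]
tool_rot: [0.001, 0.092, 0.996, 0.001]
force: [0.0, 0.1, 0.5]
gripper_width: 0.568
```

```bash
python3 -c "
from h import *
f=grab('side','side1');g=grab('scene','scene1')
cv2.imwrite('pics/c1.png',np.hstack([cv2.resize(f['pixels'][60:220,130:330],(400,320)),cv2.resize(g['pixels'][80:240,100:300],(400,320))])[...,::-1]);print(ctrl.sense()['tool_pos'])"
```

```text
[0.45175371 0.32274828 0.16088207]
```

View pics/c1.png

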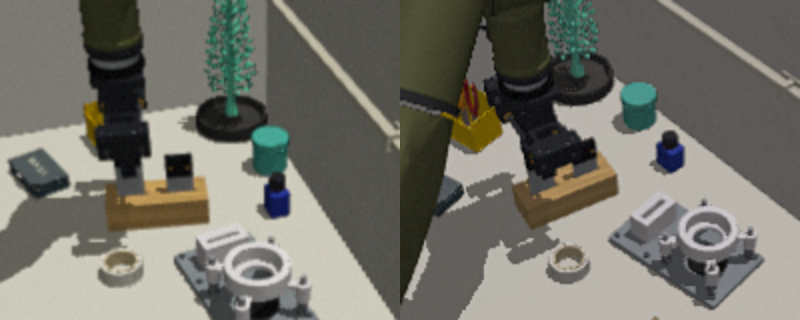

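{"op": "drive_tool", "data": {
  "increments": [
    {"slide": [0, 0, 0], "spin": 0, "fingers": 20},
    {"slide": [0, 0, 0], "spin": 0, "fingers": 5},
    {"slide": [0, 0, 0], "spin": 0, "fingers": 5},
    {"slide": [0, 0, 0], "spin": 0, "fingers": 5},
    {"slide": [0, 0, 0], "spin": 0, "fingers": 5},
    {"slide": [0, 0, 0], "spin": 0, "fingers": 5},
    {"slide": [0, 0, 0], "spin": 0, "fingers": 5}
  ],
  "squeeze": 25
}}

```text
t: 6.65
tool_pos: [0.4511, 0.3225, 0.1597]
tool_rot: [0.0, 0.092, 0.996, 0.0]
force: [1.1, 0.3, 0.5]
gripper_width: 0.135
```

{"op": "drive_tool", "data": {
  "increments": [
    {"slide": [0, 0, -20], "spin": 0, "fingers": 5},
    {"slide": [0, 0, -50], "spin": 0, "fingers": 5},
    {"slide": [0, 0, -80], "spin": 0, "fingers": 5},
    {"slide": [-20, -20, -85], "spin": 0, "fingers": 5},
    {"slide": [-55, -57, -85], "spin": -0.12, "fingers": 5},
    {"slide": [-90, -95, -85], "spin": -0.24, "fingers": 5},
    {"slide": [-120.5, -127, -85], "spin": -0.331, "fingers": 5},
    {"slide": [-120.5, -127, -85], "spin": -0.331, "fingers": 5},
    {"slide": [-120.5, -127, -85], "spin": -0.331, "fingers": 5},
    {"slide": [-120.5, -127, -85], "spin": -0.331, "fingers": 5}
  ]
}}

```text
t: 7.9
tool_pos: [0.5455, 0.1772, 0.2449]
tool_rot: [-0.0, -0.075, 0.997, 0.0]
force: [-0.9, -1.0, -1.0]
gripper_width: 0.134
```

```bash
python3 w.py wrist4;python3 -c "
from h import *
f=grab('side','side2');g=grab('scene','scene2')
pickle.dump((f,g),open('p4.pkl','wb'))
cv2.imwrite('pics/c2.png',np.hstack([cv2.resize(f['pixels'][60:220,150:350],(400,320)),cv2.resize(g['pixels'][80:240,140:340],(400,320))])[...,::-1]);print(ctrl.sense()['tool_pos'])"
```

```text
7.95 [0.54558297 0.17709998 0.24491666] [-3.43918714e-05 -7.48430963e-02  9.97195263e-01  3.41585269e-04] [-0.03  0.76 -0.64  1.77  0.6   0.82  0.76]
cam [0.47725809 0.16628911 0.32838469]
block ((545.62353515625, 175.32522583007812), (65.70345306396484, 34.87101364135742), 8.739676475524902) 1745 0.053474262499556745
short ((521.5659790039062, 307.94281005859375), (12.87817096710205, 39.630977630615234), 80.3731460571289) 926 0.10608118755645503
rack ((486.12713623046875, 315.75750732421875), (62.054847717285156, 150.34495544433594), 79.10340881347656) 9124 0.04639999930512706
ring ((560.9148559570312, 71.6052474975586), (84.58078002929688, 85.10655975341797), 17.48861312866211) 3559 0.08536282646965743
[0.54582509 0.1766668  0.24487058]
```

View pics/c2.png

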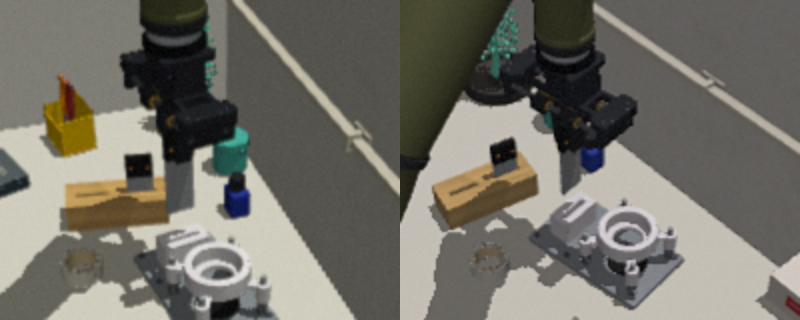

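View pics/wrist4b.png

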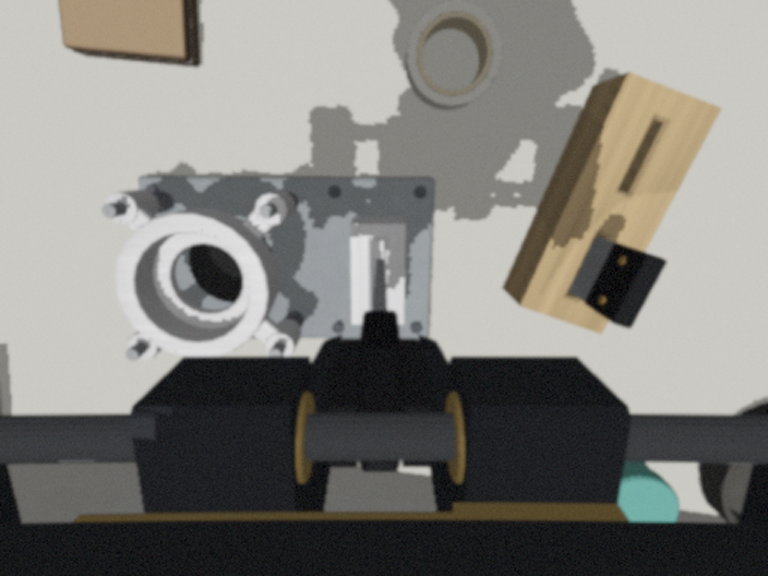

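```bash
python3 -c "
from h import *
for i in range(5):
    f=ctrl.grab_frame('wrist'); s=ctrl.sense(); print(s['t'],(s['tool_pos']*1000).round(2),(s['tool_rot']).round(4),s['force'].round(2))
P=cloud(f)
# blade points: between block top and fingers
Q=P.reshape(-1,3)
q=Q[(Q[:,2]>.098)&(Q[:,2]<.16)&(abs(Q[:,0]-.546)<.04)&(abs(Q[:,1]-.175)<.03)]
print(len(q))
for z in np.arange(.098,.16,.01):
    k=q[(q[:,2]>=z)&(q[:,2]<z+.01)]
    if len(k): print(round(z,3),len(k),k.min(0).round(4),k.max(0).round(4))
"
```

```text
8.1 [545.96 176.41 244.87] [ 1.000e-04 -7.440e-02  9.972e-01  1.000e-04] [ 0.5   0.34 -1.05]
8.15 [546.06 176.21 244.82] [ 1.000e-04 -7.420e-02  9.972e-01  0.000e+00] [-0.05 -0.58 -1.97]
8.2 [546.14 176.01 244.8 ] [ 0.     -0.074   0.9973 -0.    ] [-0.47  0.06  0.41]
8.25 [546.24 175.84 244.78] [ 1.000e-04 -7.380e-02  9.973e-01 -0.000e+00] [-0.16 -0.42 -0.88]
8.3 [546.31 175.7  244.77] [ 1.000e-04 -7.370e-02  9.973e-01 -0.000e+00] [-0.4   0.13 -0.75]
157
0.098 16 [0.5256 0.1708 0.0984] [0.5267 0.1746 0.1076]
0.108 19 [0.5257 0.1708 0.1088] [0.5273 0.1755 0.1175]
0.118 23 [0.5256 0.1708 0.1185] [0.5268 0.1753 0.128 ]
0.128 27 [0.5257 0.1704 0.1281] [0.5277 0.1751 0.1379]
0.138 30 [0.5257 0.1705 0.1382] [0.5277 0.175  0.148 ]
0.148 36 [0.5255 0.1705 0.1481] [0.5271 0.1748 0.1579]
0.158 6 [0.5257 0.1706 0.1591] [0.5267 0.1747 0.1598]
```

{"op": "drive_tool", "data": {
  "increments": [
    {"slide": [0, 0, 15], "spin": 0, "fingers": 5},
    {"slide": [0, 0, 30], "spin": 0, "fingers": 5},
    {"slide": [0, 0, 37], "spin": 0, "fingers": 5},
    {"slide": [0, 0, 37], "spin": 0, "fingers": 5},
    {"slide": [0, 0, 37], "spin": 0, "fingers": 5},
    {"slide": [0, 0, 37], "spin": 0, "fingers": 5},
    {"slide": [0, 0, 42], "spin": 0, "fingers": 5},
    {"slide": [0, 0, 46], "spin": 0, "fingers": 5},
    {"slide": [0, 0, 50], "spin": 0, "fingers": 5},
    {"slide": [0, 0, 54], "spin": 0, "fingers": 5},
    {"slide": [0, 0, 54], "spin": 0, "fingers": 5}
  ]
}}

```text
t: 9.68
tool_pos: [0.5462, 0.1754, 0.1903]
tool_rot: [-0.0, -0.074, 0.997, -0.0]
force: [1.0, 0.5, -1.5]
gripper_width: 0.137
```

```bash
python3 -c "
from h import *
s=ctrl.sense(); print(s['t'],(s['tool_pos']*1000).round(2),(s['tool_rot']).round(4),s['force'].round(2))
f=grab('side','side2');g=grab('scene','scene2')
cv2.imwrite('pics/c3.png',np.hstack([cv2.resize(f['pixels'][110:240,180:310],(400,400)),cv2.resize(g['pixels'][120:250,180:310],(400,400))])[...,::-1])"
```

```text
9.675 [546.19 175.42 190.33] [-3.000e-04 -7.360e-02  9.973e-01 -1.000e-04] [ 1.05  0.54 -1.53]
```

View pics/c3.png

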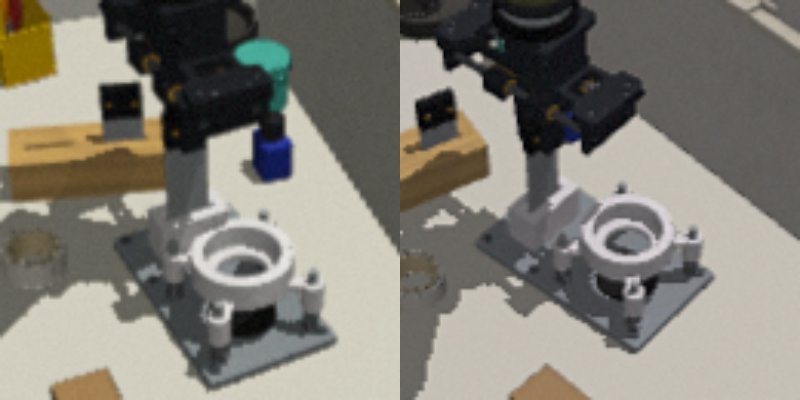

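{"op": "drive_tool", "data": {
  "increments": [
    {"slide": [0, 0, 5], "spin": 0, "fingers": 5},
    {"slide": [0, 0, 10], "spin": 0, "fingers": 5},
    {"slide": [0, 0, 15], "spin": 0, "fingers": 5},
    {"slide": [0, 0, 20], "spin": 0, "fingers": 5},
    {"slide": [0, 0, 24], "spin": 0, "fingers": 5},
    {"slide": [0, 0, 27], "spin": 0, "fingers": 5},
    {"slide": [0, 0, 29], "spin": 0, "fingers": 5},
    {"slide": [0, 0, 29.5], "spin": 0, "fingers": 5},
    {"slide": [0, 0, 29.5], "spin": 0, "fingers": 5}
  ]
}}

```text
t: 10.9
tool_pos: [0.5465, 0.1756, 0.1617]
tool_rot: [0.0, -0.074, 0.997, 0.0]
force: [-2.1, 0.0, 4.4]
gripper_width: 0.131
```

{"op": "drive_tool", "data": {
  "increments": [
    {"slide": [0, 0, 0], "spin": 0, "fingers": 40},
    {"slide": [0, 0, 0], "spin": 0, "fingers": 40},
    {"slide": [0, 0, 0], "spin": 0, "fingers": 40},
    {"slide": [0, 0, 0], "spin": 0, "fingers": 40},
    {"slide": [0, 0, -20], "spin": 0, "fingers": 60},
    {"slide": [0, 0, -60], "spin": 0, "fingers": 80},
    {"slide": [0, 0, -100], "spin": 0, "fingers": 80},
    {"slide": [50, 0, -120], "spin": 0, "fingers": 80},
    {"slide": [-50, 0, -120], "spin": 0, "fingers": 80},
    {"slide": [-70, 0, -120], "spin": 0, "fingers": 80},
    {"slide": [-70, 0, -120], "spin": 0, "fingers": 80}
  ]
}}

```text
t: 12.28
tool_pos: [0.619, 0.1854, 0.2807]
tool_rot: [0.001, -0.072, 0.997, 0.001]
force: [-1.4, -0.8, -0.9]
gripper_width: 0.905
```

```bash
sed -i "s/^rect('tall'.*/rect('tallnow',.51,.58,.14,.21,.124,.140)/" w.py; python3 w.py wrist5;python3 -c "
from h import *
f=grab('side','side3');g=grab('scene','scene3')
for h in (f,g):
    Q=cloud(h).reshape(-1,3);q=Q[(Q[:,0]>.51)&(Q[:,0]<.58)&(Q[:,1]>.14)&(Q[:,1]<.21)&(Q[:,2]>.09)&(Q[:,2]<.16)]
    print(q.max(0),len(q),np.percentile(q[:,2],95))
cv2.imwrite('pics/c4.png',np.hstack([cv2.resize(f['pixels'][110:240,180:310],(400,400)),cv2.resize(g['pixels'][120:250,180:310],(400,400))])[...,::-1])"
```

```text
12.325 [0.61656588 0.18569183 0.28060066] [ 2.49156896e-05 -7.26189098e-02  9.97359710e-01  3.21038405e-04] [-0.02  0.81 -0.67  1.51  0.55  1.02  0.88]
cam [0.55042958 0.17497426 0.36397009]
block ((546.1268310546875, 175.34754943847656), (64.41565704345703, 34.93484115600586), 8.538844108581543) 1426 0.05353512109164227
tallnow ((546.2825927734375, 175.17239379882812), (39.301307678222656, 12.312795639038086), 8.68673038482666) 938 0.13326766710068444
short ((522.04052734375, 308.1930236816406), (12.955161094665527, 40.00814437866211), 79.36378479003906) 881 0.10609743532954487
rack ((492.35931396484375, 314.2765808105469), (61.9850959777832, 138.62786865234375), 79.21141815185547) 7023 0.04640235826695932
ring ((561.4166870117188, 71.70362091064453), (84.74067687988281, 85.43280792236328), 42.52476501464844) 3427 0.08538148461675142
[0.56431133 0.18411584 0.13480781] 214 0.13276677926083075
[0.56717654 0.18111261 0.13668827] 144 0.1342466790927278
```

View pics/c4.png

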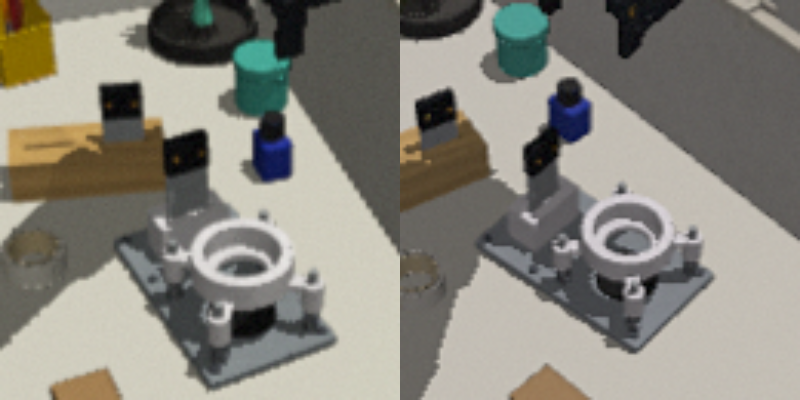

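View pics/wrist5b.png

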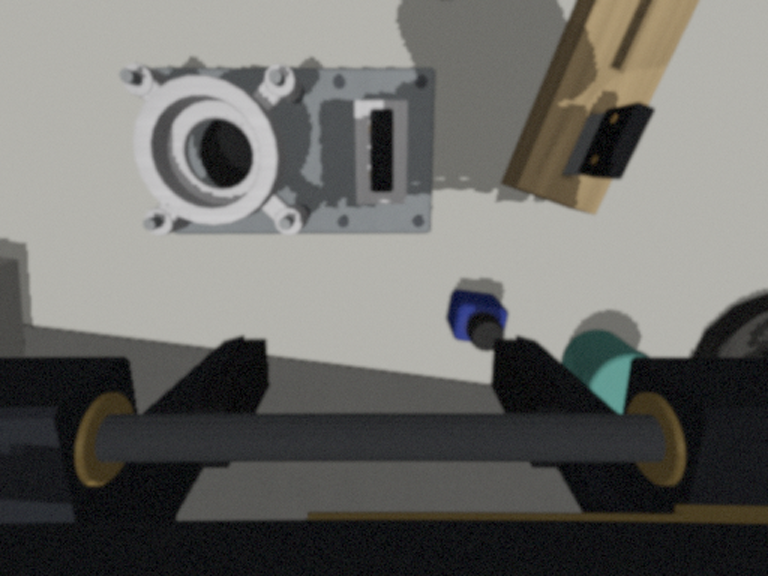

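```bash
python3 -c "
from h import *
for n in ('scene0','side0'):
    Q=cloud(pickle.load(open(n+'.pkl','rb'))).reshape(-1,3)
    q=Q[(Q[:,2]>.06)&(Q[:,0]>.38)&(Q[:,0]<.95)&(Q[:,1]<-.08)&(Q[:,1]>-.5)]
    H={}
    for p in q:
        k=(round(p[0]/.04)*4,round(p[1]/.04)*4); H[k]=max(H.get(k,0),p[2])
    print({k:round(v*100) for k,v in sorted(H.items())})
"
```

```text
{(44, -48): 28, (44, -20): 9, (44, -16): 9, (48, -48): 28, (48, -20): 9, (48, -16): 9, (52, -20): 9, (52, -16): 9, (60, -20): 8, (64, -32): 19, (64, -28): 19, (64, -20): 7, (68, -36): 19, (68, -32): 27, (68, -28): 27, (68, -20): 6, (68, -12): 6, (72, -48): 24, (72, -44): 24, (72, -40): 24, (72, -36): 24, (72, -32): 27, (72, -28): 27, (72, -20): 6, (72, -16): 6, (72, -12): 6, (76, -48): 30, (76, -44): 52, (76, -40): 61, (76, -36): 66, (76, -32): 73, (76, -28): 72, (76, -24): 71, (76, -20): 69, (76, -16): 67, (76, -12): 66, (76, -8): 65, (80, -48): 38, (80, -44): 44, (80, -40): 16, (80, -36): 66, (80, -32): 73, (80, -28): 72, (80, -24): 71, (80, -20): 69, (80, -16): 68, (80, -12): 66, (80, -8): 65}
{(44, -48): 28, (44, -20): 9, (44, -16): 9, (48, -48): 28, (48, -20): 9, (48, -16): 9, (52, -20): 9, (52, -16): 9, (60, -20): 7, (64, -32): 19, (64, -28): 20, (64, -20): 7, (68, -36): 19, (68, -32): 27, (68, -28): 27, (72, -48): 23, (72, -44): 23, (72, -40): 24, (72, -36): 23, (72, -32): 27, (72, -28): 27, (76, -48): 28, (76, -44): 36, (76, -40): 43, (76, -36): 46, (76, -32): 53, (76, -28): 60, (76, -24): 61, (76, -20): 59, (76, -16): 58, (76, -12): 57, (76, -8): 56, (80, -48): 10, (80, -44): 10, (80, -40): 15, (80, -36): 45, (80, -32): 52, (80, -28): 60, (80, -24): 60, (80, -20): 59, (80, -16): 58, (80, -12): 57, (80, -8): 56}
```

{"op": "drive_tool", "data": {
  "increments": [
    {"slide": [20, -40, 0], "spin": 0.17, "fingers": 85},
    {"slide": [40, -85, 0], "spin": 0.35, "fingers": 85},
    {"slide": [60, -130, 0], "spin": 0.52, "fingers": 85},
    {"slide": [80, -175, 0], "spin": 0.7, "fingers": 85},
    {"slide": [102, -220, 0], "spin": 0.87, "fingers": 85},
    {"slide": [123, -265, 0], "spin": 1.05, "fingers": 85},
    {"slide": [144, -310, 0], "spin": 1.22, "fingers": 85},
    {"slide": [165, -355, 0], "spin": 1.4, "fingers": 85},
    {"slide": [185, -401, 0], "spin": 1.571, "fingers": 85},
    {"slide": [185, -401, 0], "spin": 1.571, "fingers": 85},
    {"slide": [185, -401, 0], "spin": 1.571, "fingers": 85},
    {"slide": [185, -401, 0], "spin": 1.571, "fingers": 85}
  ]
}}

```text
t: 13.92
tool_pos: [0.4918, -0.236, 0.2814]
tool_rot: [-0.0, 0.652, 0.758, 0.001]
force: [1.3, 0.2, -0.1]
gripper_width: 0.963
```

```bash
python3 w.py wrist6
```

```text
13.975 [ 0.49185408 -0.2361905   0.28138061] [-2.05711841e-04  6.51984942e-01  7.58231715e-01  5.10611326e-04] [ 0.54  0.62 -0.29  1.83  0.25  0.73  0.26]
cam [ 0.48112546 -0.16868031  0.36496465]
flask ((482.490966796875, -176.75479125976562), (57.550750732421875, 58.241065979003906), 88.92341613769531) 3213 0.08696280895230102
```

View pics/wrist6b.png

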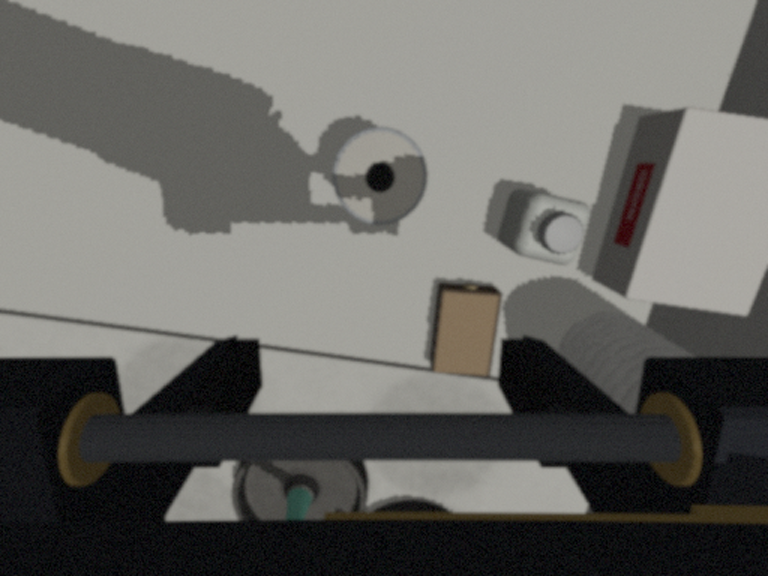

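{"op": "drive_tool", "data": {
  "increments": [
    {"slide": [35, 0, 0], "spin": 0, "fingers": 88},
    {"slide": [62, 0, 20], "spin": 0, "fingers": 88},
    {"slide": [62, 0, 60], "spin": 0, "fingers": 88},
    {"slide": [62, 0, 95], "spin": 0, "fingers": 88},
    {"slide": [62, 0, 95], "spin": 0, "fingers": 88},
    {"slide": [62, 0, 95], "spin": 0, "fingers": 88},
    {"slide": [62, 0, 95], "spin": 0, "fingers": 88},
    {"slide": [62, 0, 95], "spin": 0, "fingers": 88}
  ]
}}

```text
t: 14.98
tool_pos: [0.4829, -0.177, 0.1873]
tool_rot: [0.001, 0.653, 0.757, 0.0]
force: [-0.4, 0.3, 0.1]
gripper_width: 0.997
```

```bash
python3 -c "
from h import *
f=grab('side','side4');g=grab('scene','scene4')
for i in range(2):
  s=ctrl.sense(); print(s['t'],(s['tool_pos']*1000).round(2),(s['tool_rot']).round(4)); ctrl.grab_frame('wrist')
cv2.imwrite('pics/c5.png',np.hstack([cv2.resize(f['pixels'][180:340,180:340],(400,400)),cv2.resize(g['pixels'][160:320,230:390],(400,400))])[...,::-1])"
```

```text
15.075 [ 482.62 -176.86  186.89] [6.000e-04 6.533e-01 7.571e-01 3.000e-04]
15.125 [ 482.53 -176.85  186.7 ] [4.000e-04 6.533e-01 7.571e-01 2.000e-04]
```

View pics/c5.png

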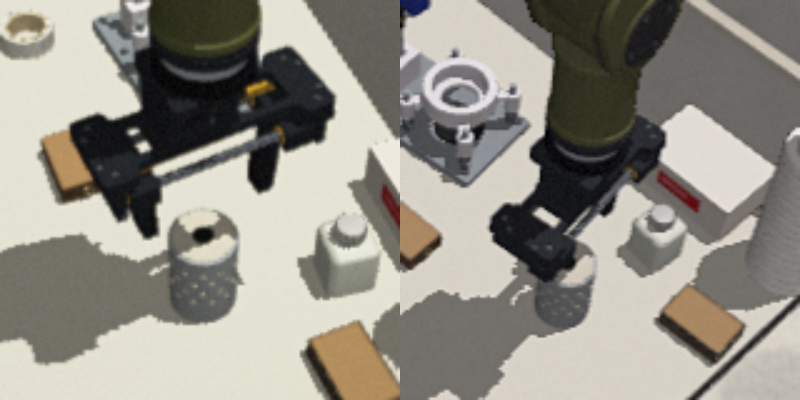

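{"op": "drive_tool", "data": {
  "increments": [
    {"slide": [0, 0, 25], "spin": 0, "fingers": 88},
    {"slide": [0, 0, 50], "spin": 0, "fingers": 88},
    {"slide": [0, 0, 75], "spin": 0, "fingers": 88},
    {"slide": [0, 0, 86], "spin": 0, "fingers": 88},
    {"slide": [0, 0, 86], "spin": 0, "fingers": 88},
    {"slide": [0, 0, 86], "spin": 0, "fingers": 88},
    {"slide": [0, 0, 86], "spin": 0, "fingers": 88},
    {"slide": [0, 0, 86], "spin": 0, "fingers": 88},
    {"slide": [0, 0, 86], "spin": 0, "fingers": 65},
    {"slide": [0, 0, 86], "spin": 0, "fingers": 50},
    {"slide": [0, 0, 86], "spin": 0, "fingers": 50},
    {"slide": [0, 0, 86], "spin": 0, "fingers": 50},
    {"slide": [0, 0, 86], "spin": 0, "fingers": 50},
    {"slide": [0, 0, 86], "spin": 0, "fingers": 50},
    {"slide": [0, 0, 86], "spin": 0, "fingers": 50}
  ],
  "squeeze": 45
}}

```text
t: 17.05
tool_pos: [0.4827, -0.1767, 0.1003]
tool_rot: [0.0, 0.653, 0.757, 0.0]
force: [1.2, 0.3, -0.0]
gripper_width: 0.65
```

{"op": "drive_tool", "data": {
  "increments": [
    {"slide": [0, 0, -20], "spin": 0, "fingers": 50},
    {"slide": [0, 0, -60], "spin": 0, "fingers": 50},
    {"slide": [0, 0, -100], "spin": 0, "fingers": 50},
    {"slide": [20, 10, -110], "spin": 0, "fingers": 50},
    {"slide": [65, 32, -110], "spin": 0, "fingers": 50},
    {"slide": [110, 54, -110], "spin": 0, "fingers": 50},
    {"slide": [155, 76, -110], "spin": 0, "fingers": 50},
    {"slide": [200, 98, -110], "spin": 0, "fingers": 50},
    {"slide": [225, 110, -110], "spin": 0, "fingers": 50},
    {"slide": [234, 114, -110], "spin": 0, "fingers": 50},
    {"slide": [234, 114, -110], "spin": 0, "fingers": 50},
    {"slide": [234, 114, -110], "spin": 0, "fingers": 50},
    {"slide": [234, 114, -110], "spin": 0, "fingers": 50},
    {"slide": [234, 114, -110], "spin": 0, "fingers": 50},
    {"slide": [234, 114, -110], "spin": 0, "fingers": 50},
    {"slide": [234, 114, -110], "spin": 0, "fingers": 50}
  ]
}}

```text
t: 19.05
tool_pos: [0.5609, 0.0714, 0.2103]
tool_rot: [0.0, 0.653, 0.757, 0.0]
force: [-0.0, 0.6, -4.0]
gripper_width: 0.65
```

```bash
python3 w.py wrist7; python3 -c "
from h import *
f=grab('side','side5');g=grab('scene','scene5')
for i in range(2):
  s=ctrl.sense(); print(s['t'],(s['tool_pos']*1000).round(2),(s['tool_rot']).round(4),s['force']); ctrl.grab_frame('wrist')
cv2.imwrite('pics/c6.png',np.hstack([cv2.resize(f['pixels'][90:250,180:340],(400,400)),cv2.resize(g['pixels'][100:260,180:340],(400,400))])[...,::-1])"
```

```text
19.1 [0.56084708 0.07146001 0.21025984] [1.18949533e-05 6.53267829e-01 7.57126899e-01 3.81990909e-05] [-0.1   0.74 -0.18  1.83  0.22  0.59 -0.28]
cam [0.55048206 0.13884982 0.29374177]
block ((546.1290893554688, 175.16558837890625), (66.57839965820312, 34.11397171020508), 8.390780448913574) 2231 0.0534626707440044
tallnow ((546.1109008789062, 174.9578094482422), (40.10924530029297, 12.207295417785645), 8.427308082580566) 2407 0.1332282604990134
ring ((561.0840454101562, 72.0385513305664), (84.66504669189453, 86.15196228027344), 119.2324447631836) 2752 0.08537686290384398
19.2 [560.85  71.52 210.22] [-0.      0.6532  0.7571  0.    ] [ 0.30743366 -0.06130715 -4.20326573]
19.25 [560.83  71.51 210.23] [0.     0.6532 0.7572 0.    ] [ 0.29852338  0.56393909 -4.60671449]
```

View pics/c6.png

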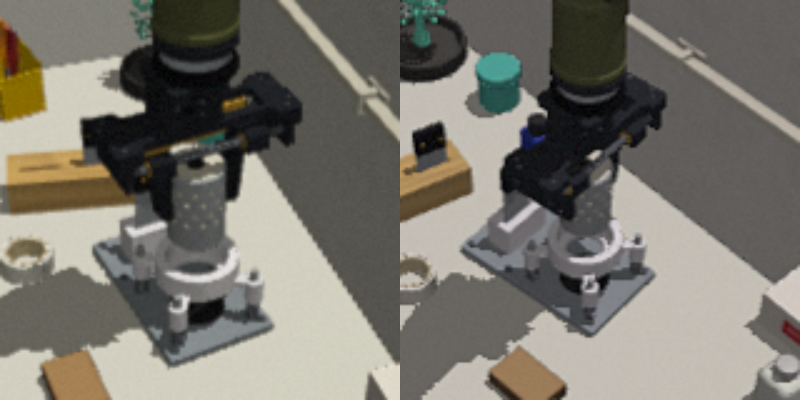

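View pics/wrist7b.png

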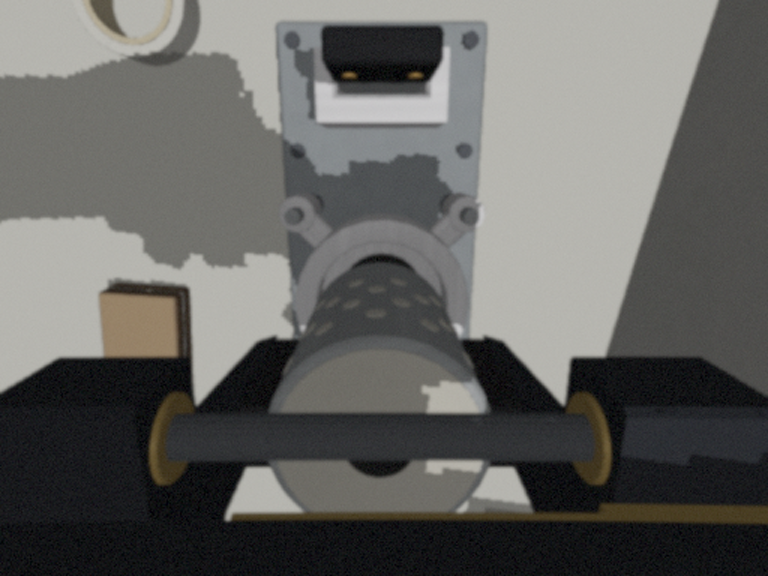

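```bash
python3 -c "
from h import *
from scipy.optimize import least_squares
f=pickle.load(open('wrist7.pkl','rb')); P=cloud(f)
Q=P.reshape(-1,3)
t=Q[(abs(Q[:,2]-.196)<.004)&(np.hypot(Q[:,0]-.561,Q[:,1]-.072)<.034)]; print('top',len(t),t.min(0),t.max(0),np.median(t[:,2]))
for z0,z1 in ((.12,.14),(.14,.16),(.16,.18),(.12,.185)):
  q=Q[(Q[:,2]>z0)&(Q[:,2]<z1)&(np.hypot(Q[:,0]-.561,Q[:,1]-.072)<.036)&(Q[:,1]>.08)]
  r=least_squares(lambda p:np.hypot(q[:,0]-p[0],q[:,1]-p[1])-.029,[.561,.072],loss='soft_l1',f_scale=.001); print(z0,z1,len(q),r.x,np.abs(r.fun).mean())
"
```

```text
top 10563 [0.52721419 0.04798317 0.19200712] [0.59487565 0.10067809 0.19906347] 0.19691556631896437
0.12 0.14 597 [0.56053906 0.07136814] 0.00012830041157980653
0.14 0.16 1067 [0.56111461 0.07157072] 0.0007139109874538255
0.16 0.18 1648 [0.56162225 0.07166767] 0.0009916661032267546
0.12 0.185 3924 [0.56122512 0.071573  ] 0.0007894483335627229
```

{"op": "drive_tool", "data": {
  "increments": [
    {"slide": [0.4, 0.4, 10], "spin": 0, "fingers": 50},
    {"slide": [0.4, 0.4, 18], "spin": 0, "fingers": 50},
    {"slide": [0.4, 0.4, 24], "spin": 0, "fingers": 50},
    {"slide": [0.4, 0.4, 28], "spin": 0, "fingers": 50},
    {"slide": [0.4, 0.4, 32], "spin": 0, "fingers": 50},
    {"slide": [0.4, 0.4, 36], "spin": 0, "fingers": 50},
    {"slide": [0.4, 0.4, 40], "spin": 0, "fingers": 50},
    {"slide": [0.4, 0.4, 43], "spin": 0, "fingers": 50},
    {"slide": [0.4, 0.4, 43], "spin": 0, "fingers": 50}
  ]
}}

```text
t: 20.42
tool_pos: [0.5611, 0.0719, 0.167]
tool_rot: [-0.0, 0.653, 0.757, -0.0]
force: [-0.0, -0.3, -4.8]
gripper_width: 0.645
```

```bash
python3 w.py wrist8; python3 -c "
from h import *
f=grab('side','side6');g=grab('scene','scene6')
s=ctrl.sense(); print(s['t'],(s['tool_pos']*1000).round(2),s['force'])
cv2.imwrite('pics/c7.png',np.hstack([cv2.resize(f['pixels'][130:250,200:320],(400,400)),cv2.resize(g['pixels'][140:260,190:310],(400,400))])[...,::-1])"
```

```text
20.475 [0.561171   0.07193477 0.16717673] [-1.78088225e-05  6.53246997e-01  7.57144874e-01 -2.56092745e-05] [-0.12  0.81 -0.16  1.86  0.25  0.49 -0.3 ]
cam [0.55073914 0.13936011 0.2504883 ]
block ((546.0987548828125, 174.91647338867188), (66.36412811279297, 34.002960205078125), 8.27575969696045) 3510 0.053401820326844845
tallnow ((546.5287475585938, 171.87550354003906), (40.30745315551758, 6.515806198120117), 8.588187217712402) 2875 0.13301322463384554
ring ((560.0049438476562, 80.30244445800781), (67.18164825439453, 82.10792541503906), 100.02677917480469) 3834 0.08534878764033653
20.575 [561.29  71.96 167.37] [-0.57435332 -0.4358245  -5.15794724]
```

View pics/c7.png

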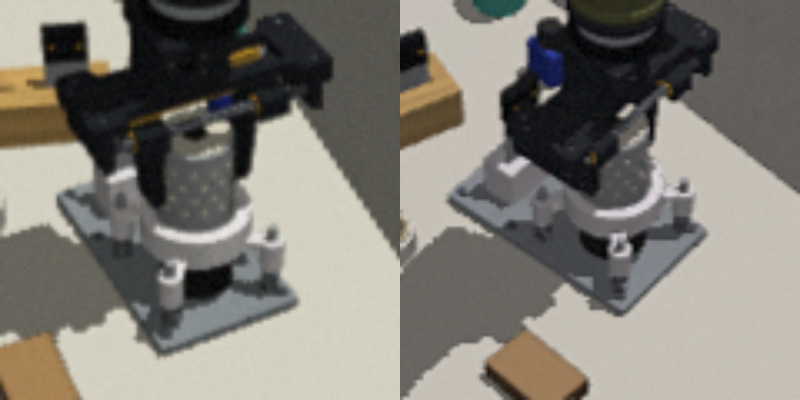

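{"op": "drive_tool", "data": {
  "increments": [
    {"slide": [0, 0, 2], "spin": 0, "fingers": 50},
    {"slide": [0, 0, 4], "spin": 0, "fingers": 50},
    {"slide": [0, 0, 5.5], "spin": 0, "fingers": 50},
    {"slide": [0, 0, 6.5], "spin": 0, "fingers": 50},
    {"slide": [0, 0, 6.5], "spin": 0, "fingers": 50},
    {"slide": [0, 0, 9], "spin": 0, "fingers": 50},
    {"slide": [0, 0, 12], "spin": 0, "fingers": 50},
    {"slide": [0, 0, 15], "spin": 0, "fingers": 50},
    {"slide": [0, 0, 18], "spin": 0, "fingers": 50},
    {"slide": [0, 0, 20], "spin": 0, "fingers": 50},
    {"slide": [0, 0, 20], "spin": 0, "fingers": 50},
    {"slide": [0, 0, 20], "spin": 0, "fingers": 50},
    {"slide": [0, 0, 20], "spin": 0, "fingers": 50},
    {"slide": [0, 0, 20], "spin": 0, "fingers": 50}
  ],
  "squeeze": 60
}}

```text
t: 22.32
tool_pos: [0.5612, 0.072, 0.1481]
tool_rot: [0.0, 0.653, 0.757, 0.0]
force: [-2.9, -0.4, 11.5]
gripper_width: 0.646
```

```bash
cat > z.py <<'E'
from h import *
import sys
f=grab('side','side'+sys.argv[1]);g=grab('scene','scene'+sys.argv[1]);w_=grab('wrist','wr'+sys.argv[1])
for n,h in (('side',f),('scene',g),('wrist',w_)):
    Q=cloud(h).reshape(-1,3)
    t=Q[(np.hypot(Q[:,0]-.561,Q[:,1]-.072)<.026)&(Q[:,2]>.115)&(Q[:,2]<.155)]
    r=Q[(np.hypot(Q[:,0]-.561,Q[:,1]-.072)<.044)&(np.hypot(Q[:,0]-.561,Q[:,1]-.072)>.034)&(Q[:,2]>.055)&(Q[:,2]<.09)]
    G=Q[(abs(Q[:,0]-.546)<.02)&(abs(Q[:,1]-.1752)<.012)&(Q[:,2]>.115)&(Q[:,2]<.15)]
    def mode(v):
        if len(v)<20: return None
        c,e=np.histogram(v,bins=np.arange(.05,.16,.001)); i=c.argmax(); return round(e[i]+.0005,4),int(c[i])
    print(n,'flask',mode(t[:,2]),'ring',mode(r[:,2]),'gauge',mode(G[:,2]))
    cv2.imwrite('pics/d_%s.png'%n,h['pixels'][...,::-1])
for i in range(3):
    s=ctrl.sense(); print(s['t'],(s['tool_pos']*1000).round(2),s['tool_rot'].round(4),s['force'].round(2),s['gripper_width']); ctrl.grab_frame('wrist')
cv2.imwrite('pics/c%s.png'%sys.argv[1],np.hstack([cv2.resize(f['pixels'][130:250,200:320],(400,400)),cv2.resize(g['pixels'][140:260,190:310],(400,400))])[...,::-1])
E
python3 z.py 8
```

```text
side flask (np.float64(0.1335), 54) ring (np.float64(0.0695), 46) gauge None
scene flask (np.float64(0.1325), 14) ring (np.float64(0.0695), 28) gauge (np.float64(0.1305), 11)
wrist flask (np.float64(0.1345), 3846) ring (np.float64(0.0715), 1577) gauge (np.float64(0.1315), 181)
22.475 [561.19  71.91 148.11] [3.000e-04 6.533e-01 7.571e-01 1.000e-04] [-3.03 -0.87 11.61] 0.6472928155874821
22.525 [561.17  71.92 148.07] [2.000e-04 6.533e-01 7.571e-01 1.000e-04] [-3.37 -0.67 12.06] 0.6460630982209802
22.575 [561.22  71.95 148.11] [3.000e-04 6.533e-01 7.571e-01 1.000e-04] [-3.52 -0.44 11.5 ] 0.6496516616072311
```

View pics/c8.png

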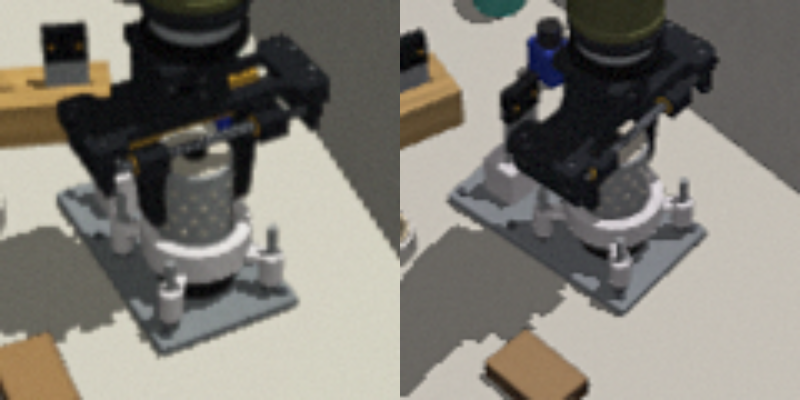

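View pics/wr8.png

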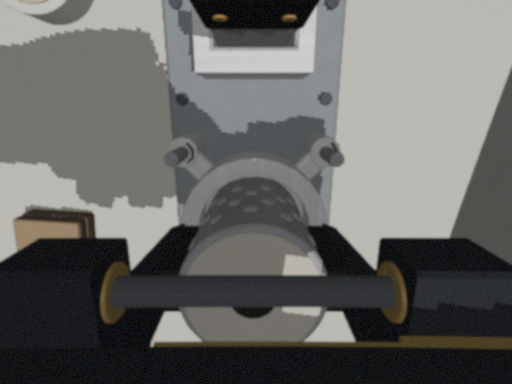

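```bash
python3 -c "
from h import *
print(ctrl.close_job())"
```

```text
the job is handed in; nothing more can be done
None
```

I put the tall gauge in the cradle slot and let it go. I then set the flask in the ring and pressed it down, and it was still gripped at 60 N when I handed the job in at about 22.6 s. The hand-in gives no verdict, so this rests on my own measurements.

**Gauge:** After release it stood about 0.3 mm from the slot centre. Its top edge read about 132 mm, once I allowed for the wrist camera's constant 1.4 mm high reading. It still looked seated, untouched and undisturbed in the last pictures.

**Flask:**
- **Rim:** it was at about 133 mm, against 132 mm for the gauge's top edge. The arm pose and the wrist camera agree to within 0.5 mm; the scene and side cameras gave 132.5 and 133.5 mm.
- **Seating:** the ring had gone down about 14 mm, and the flask stood 63 mm above the ring's top, as a seated flask should. It was within about 0.5 mm of the ring's axis.
- **Push:** the upward force was about 11.5 N. The tool was still and its tilt was below 0.001 rad.

**Disagreements:** The scene and side cameras placed the ring about 3 mm lower in y than the wrist camera. I used the wrist camera because its readings stayed the same after a 98° turn. In the last pictures the gauge's top was partly hidden: the side camera got no reading and the scene camera gave 130.5 mm from few pixels.

**Other things:** I saw no sign that the short gauge or the other things had moved, but I did not re-measure the others at the end.

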